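Pull the dust filter and present it over the pot

TASK

Open the flap on top of the grey bench dust extractor so that it stands upright or further back, and draw the filter plate hidden beneath it up and out by its pull tab. Then hold the plate hanging upright over the middle of the steel pot, its lower edge above the rim by no more than a hand's breadth and its broad mesh face turned towards the robot, and finish while still holding it there, the flap left open. Leave the pot where it stands, and do not disturb the two small jars and the tape roll standing behind.

Things in the scene. Friction and masses are not known exactly. Their poses are not given: they have to be found in the camera images.
- extractor: Grey box-shaped dust extractor, fixed. Origin on the worktop under its filter pocket's centre; x from front (robot side) to back, y left, z up. Outside x -58 to +104, y -80 to +80, 110 mm high. Pocket 104 (x) by 144 mm (y), open when the flap is up, floor at 10 mm; closed fan housing behind. Ribs at |x| over 37 mm, up to 70 mm, leave a 15 mm channel at y = 0 for the plate.
- flap (a joint): Hinge of the grey flap covering the pocket: 0 = shut, grows as the front edge is lifted up and back; 1.57 = upright, 2.0 = stop. Stiff friction hinge (0.14 N m): the flap stays where it is left. It starts shut or slightly ajar.
- flap_hinge (a point): Point on the flap's hinge line, at its middle: 58 mm behind the extractor's origin (its +x), 111 mm above the worktop. The hinge line runs along the extractor's y. From it the flap reaches 116 mm forward when shut, 156 mm wide, 5 mm thick.
- flap_knob (a point): Centre of the black barrel grip on the flap: 18 mm across, 22 mm long, axis parallel to the hinge line (extractor's y), on a 10 mm stem; 90 mm forward of the hinge, 31 mm above the flap's underside (26 mm above its top). Pinched by its flat ends, along the extractor's y, it can turn between the fingers as the flap swings. The point moves with the flap.
- plate: Black-framed metal mesh filter plate, loose, about 60 g, on edge in the channel under the flap. Origin at the centre of its lower edge; x its width (84 mm), y its thickness (10 mm, broad faces look to +y and -y), z up; 70 mm high plus a pull tab on top, 96 mm in all. Starts aligned with the extractor's axes (2 mm play), origin 10 mm above the worktop, tab 4 mm below the rim.
- plate_tab (a point): Centre of the plate's pull tab: 34 mm wide (plate's x), 12 mm thick (plate's y), 26 mm high, 83 mm above the plate's lower edge. Grip it across its thickness; there is 65 mm free on either side.
- pot: Round open steel pot, 130 mm across, 58 mm high, loose. Origin at the centre of its underside, z up.
- bench (a point): A fixed point on the worktop; its x points straight ahead from the robot, y to its left.
- lamp (a point): Obstacle, fixed: centre of the ring-shaped head of the magnifier lamp, right of the work: 110 mm across, 235 to 300 mm above the worktop. Its post and bent arm stand on the worktop 40 mm behind and 125 mm to the left (+y) of this point. Pass in front of it (nearer to the robot) when coming from the right.
- red_jar: Bystander: small paint jar with a red lid, 30 mm across, 39 mm high; origin under its centre.
- tape: Bystander: tan tape roll, 44 mm across, 30 mm high; origin under its centre.
- teal_jar: Bystander: teal jar with a white lid, 36 mm across, 46 mm high; origin under its centre.

How it is judged (in metres and radians):
On the way, in this order (a step that is already met when the one before it is completed fails the run):
1. the flap stands open (over 1.4 rad) while the plate is still in its channel (value of joint flap above 1.4 rad and z of plate in the frame of extractor below 0.03 m), for 0.2 s.
2. the plate is drawn out: held by the fingers, its lower edge over 80 mm above the extractor's foot, the flap still open (z of plate in the frame of extractor above 0.08 m and contact force between the fingers and plate above 0.5 N and value of joint flap above 1.4 rad), for 0.1 s.
At the end, for the whole second after the job is handed in: The fingers hold the plate still, upright within 0.25 rad, its lower edge centred within 40 mm of the pot's axis, 64 to 170 mm above the worktop, broad face square to straight ahead (bench x) within 0.6 rad, touching neither pot nor extractor; flap open over 1.4 rad (horizontal distance between plate and pot below 0.04 m and height (world z) of plate between 0.064 and 0.17 m and angle between plate's own z axis and vertical below 0.25 rad and angle between the y axis of plate and the x axis of bench, either way round below 0.6 rad and contact force between the fingers and plate above 0.5 N and contact force between plate and pot below 0.1 N and contact force between plate and extractor below 0.1 N and linear speed of plate below 0.03 m/s and value of joint flap above 1.4 rad); the arm keeps its last pose, push and grip.
It fails at once if the pot is shifted by over 30 mm or tipped (distance of pot from where it was at the start of the episode above 0.03 m or angle between pot's own z axis and vertical above 0.3 rad).
It fails at once if a bystander is shifted by over 30 mm or knocked over (distance of any of red_jar, tape, teal_jar from where it was at the start of the episode above 0.03 m or angle between any of red_jar, tape, teal_jar's own z axis and vertical above 0.5 rad).
It also fails if it takes over 58 s, if anything falls off the work surface, if the arm or the gripper's body presses on something with over 40 N, if the wrist force passes 120 N, or if a joint passes its speed limit or range.

ROBOT

A 6-joint arm with a two-finger parallel gripper is mounted at the origin on a cart in front of the work surface, level with it; the furniture and walls round the work are solid. World frame = base frame: x ahead of the robot, y to its left, z up, the work surface at z = 0. Lengths are in m, angles in degrees, forces in N, time in s.
With the tool pointing down it reaches from about 0.425 to 0.95 m from the base axis. Payload 3.5 kg.
Tool frame: the origin (TCP) lies midway between the tips of the shut fingers; the grasp point (between the pads) lies manip.hold_point_z behind it (manip.hold_point_z is the distance from the TCP to the grasp point, in m); z points along the fingers, y is the line along which they close (so a half turn about z gives the same grasp; the last joint's range is limited). The gripper opens to 85 mm and grips with 20 to 120 N. Pads are 22 mm wide; open, the fingers measure 114 mm over their backs; the gripper's body (76 mm by 85 mm) begins 54 mm behind the grasp point. The pads swing forward as they close: fully open they stand 13 mm farther back than shut.
Start: joints at [-74.313, 16.404, 90.338, -0, 73.258, -8.594], TCP at [0.278, -0.615, 0.231] pointing down, gripper open.
Joint ranges: [-158.93, 158.93], [-51.34, 127.21], [12.03, 142.37], [-87.48, 267.48], [13.55, 161.25], [-162.69, 162.69]. Speed limits (degrees/s): [159.86, 159.86, 180, 180, 180, 180].

INTERFACE

Orientations are given as [roll, pitch, yaw] about the fixed x, y, z axes, in that order (R = Rz(yaw) Ry(pitch) Rx(roll)).
In Python, from rig import manip gives the robot as it stands.
- The arm moves only by the tool drive_tool, never from a script. Its argument "moves" is a list of rows, each a list of 7 numbers: the shift along the tool's x, y, z in fractions of the full range, 1 being 80 cm, then the turn, a rotation vector about the tool's x, y, z in normalised numbers (1 is 360 degrees), then the finger opening in cm, from 0 to 8.54. A call has 1 to 10 rows; each row is the pose to reach, as a shift and turn from the pose commanded when the call began, along the tool's axes at that moment; what a row does not reach only later rows make up. A row lasts 1/12 s, in which the tool goes at most 41.7 mm and 7.16 degrees, less where a joint would pass 70% of its speed; a pose out of reach is approached as far as the arm can. No shift or turn number may pass 1 either way. A call with a gripper value outside its range is refused whole. The fingers move at their own pace and stop on an object; the grip force is fixed at half the most. Time passes only in rows, so rows that repeat a pose let the fingers close. It gives the time, the measured TCP pose, the force, the opening and the grip force at its end, in the units of the state.
- manip.observe(): the state, without advancing time (a new reading comes with each control period).
- manip.grab_frame(name): name is "side" or "top" or "wrist"; returns a dict with "img" (420x560x3 uint8, blue, green, red), "fx", "fy", "cx", "cy" (pixels), "rvec" (rotation vector, rad) and "tvec" (3), from world to camera coordinates, as OpenCV has them. Camera axes: x right, y down, z forward; pixel columns grow to the right and rows downward; lengths in m; the calibration is good to about 2 mm. A picture is of the moment at which its call begins. There is no depth.
- manip.sign_off(): hands the job in; it is judged then, once.
The state is a dict: "time": time; "joints": joint angles; "qvel": joint speeds; "tau": joint torques, N m; "tool_pos": TCP position; "eef_rot": TCP orientation; "force": force on the tool from outside, world axes, zero at the start; "wrist_torque": the same for the moment, N m; "opening": finger opening in m; "gripper_force": force on a finger pad.
Only numpy, scipy, OpenCV 4.12 (cv2) and the standard library are available. Lean on these libraries where they do the work, as an engineer would, in place of code of your own. Each camera call takes 0.05 s, during which the arm holds its last target. There are 200 camera calls.

## Working session

There is one attempt and no reset: what is moved stays moved. The work goes in short steps, Python scripts to look and compute and a tool call to move; the robot and the scene stay as the last step left them, time stands still between calls to the robot, and variables do not carry over. Pictures are saved under pics/ and viewed, at most 10 in all, crops included, and the job is handed in when it is done.

Besides the shell and the picture viewer there is one more tool, called after "Emit:" as a command line: name --pt "numbers of a row" for each row, then --argument value for the rest. drive_tool: Moves the arm, as the interface text tells. Its arguments: {"type":"object","properties":{"moves":{"type":"array"}},"required":["moves"]}

```bash
ls; mkdir -p pics; python3 - <<'E'
from rig import manip
import cv2
print(manip.hold_point_z, manip.observe())
for n in("side","top"):
    f=manip.grab_frame(n); cv2.imwrite(f"pics/{n}0.png",f["img"])
    print(n,f["fx"],f["fy"],f["cx"],f["cy"],f["rvec"],f["tvec"])
E
```

```text
pics
0.0187 {'time': 0.0, 'joints': array([-7.43128840e+01,  1.64564700e+01,  9.04227733e+01,  8.28567508e-04,
        7.32584447e+01, -8.59303236e+00]), 'qvel': array([ 0.01870641,  0.00267595, -0.06518185,  0.03405255, -0.00550296,
       -0.06234155]), 'tau': array([ 3.32751979e-04, -4.05976439e+01, -2.92625356e+01, -1.67315570e-04,
        5.83896472e-03, -6.46702190e-06]), 'tool_pos': array([ 0.27742402, -0.61463421,  0.22991225]), 'eef_rot': array([-1.79863976e+02, -2.13566134e-02,  2.42798834e+01]), 'force': array([ 0.57158995,  0.31723776, -0.63622957]), 'wrist_torque': array([-0.0251053 , -0.02538741,  0.02057904]), 'gripper_force': 0.0, 'opening': 0.08511100439120214}
side 499.22997235979324 499.22997235979324 274.28484071626696 209.39301147660186 [ 1.36102378 -2.0063859   1.00631199] [0.15872271 0.51215961 0.80472124]
top 412.421309365286 412.421309365286 283.1474364334352 215.82718701766342 [ 2.20167938 -2.15253175  0.10412264] [-0.10934712  0.64426795  1.00266382]
```

View pics/side0.png

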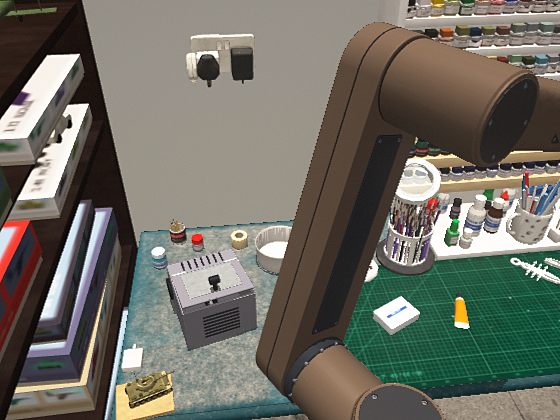

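View pics/top0.png

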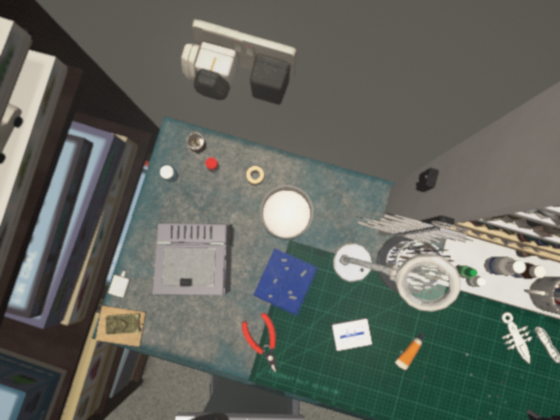

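The side view shows the extractor at about (215,290) with its knob at (214,281), and the pot at (275,248), partly hidden by the arm. The top view shows the extractor at (190,260), the knob at (185,282), the pot at (287,212), and the lamp ring at (428,283). Next I'll zoom in on the extractor.

```bash
cat > h.py <<'E'
import numpy as np, cv2
from rig import manip
def cam(f):
    R=cv2.Rodrigues(np.array(f["rvec"],float))[0]; t=np.array(f["tvec"],float).ravel(); return R,-R.T@t
def ray(f,u,v):
    R,c=cam(f); d=R.T@np.array([(u-f["cx"])/f["fx"],(v-f["cy"])/f["fy"],1]); return c,d/np.linalg.norm(d)
def plane(f,u,v,z):
    c,d=ray(f,u,v); return c+d*(z-c[2])/d[2]
def two(a,p,b,q):
    c1,d1=ray(a,*p); c2,d2=ray(b,*q)
    s=np.linalg.lstsq(np.c_[d1,-d2],c2-c1,rcond=None)[0]
    x,y=c1+d1*s[0],c2+d2*s[1]; return (x+y)/2,np.linalg.norm(x-y)
def proj(f,P):
    return cv2.projectPoints(np.atleast_2d(np.array(P,float)),np.array(f["rvec"],float),np.array(f["tvec"],float),np.array([[f["fx"],0,f["cx"]],[0,f["fy"],f["cy"]],[0,0,1]]),None)[0][:,0]
E
python3 - <<'E'
from h import *
t=manip.grab_frame("top"); s=manip.grab_frame("side")
a=cv2.resize(t["img"][210:310,140:240],None,fx=4,fy=4,interpolation=cv2.INTER_CUBIC)
b=cv2.resize(s["img"][240:340,162:262],None,fx=4,fy=4,interpolation=cv2.INTER_CUBIC)
cv2.imwrite("pics/z.png",np.hstack([a,b]))
# dark knob centroids
for f,(x0,y0,x1,y1) in((t,(170,270,200,295)),(s,(200,268,228,296))):
    g=f["img"][y0:y1,x0:x1].max(2); m=(g<60).astype(np.uint8)
    n,l,st,c=cv2.connectedComponentsWithStats(m)
    print([(st[i],c[i]+[x0,y0]) for i in range(1,n) if st[i,4]>10])
# pot rim in top
h=cv2.cvtColor(t["img"],cv2.COLOR_BGR2HSV)[160:260,240:330]
m=((h[...,2]>150)&(h[...,1]<70)).astype(np.uint8)
n,l,st,c=cv2.connectedComponentsWithStats(m);i=1+st[1:,4].argmax()
k=cv2.findContours((l==i).astype(np.uint8),cv2.RETR_EXTERNAL,cv2.CHAIN_APPROX_NONE)[0][0]
e=cv2.fitEllipse(cv2.convexHull(k)); p=np.array(e[0])+[240,160]; print(e,p,plane(t,*p,.058))
print("lamp",plane(t,428,283,.27),[plane(t,*q,.058)for q in((262,212),(312,212))])
for n,q,z in(("red",(211,164),.039),("tape",(255,175),.03),("teal",(167,172),.046)):print(n,plane(t,*q,z))
E
```

```text
[]
[(array([ 9,  7, 11, 16, 98], dtype=int32), array([214.04081633, 281.93877551]))]
((46.883419036865234, 53.288490295410156), (47.43190383911133, 51.49666213989258), 78.775146484375) [286.88341904 213.2884903 ] [ 0.65039566 -0.10362506  0.058     ]
lamp [ 0.50327387 -0.37088516  0.27      ] [array([ 0.65216095, -0.0429805 ,  0.058     ]), array([ 0.65494923, -0.1647453 ,  0.058     ])]
red [0.77195989 0.08891795 0.039     ]
tape [ 0.74833401 -0.02145625  0.03      ]
teal [0.74771952 0.19600916 0.046     ]
```

View pics/z.png

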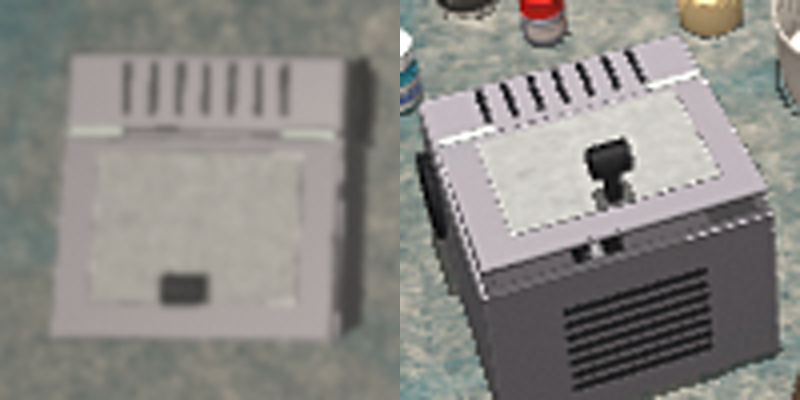

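The zoom shows the flap slightly ajar. In the top view, the knob is at (185.8,282), the silver hinge strips run from (157.5,242.8) to (223.5,243.3), and the housing's back corners are at (157.5,224) and (225.8,224). In the side view, the barrel is at (214.2,279.5).

```bash
python3 - <<'E'
from h import *
t=manip.grab_frame("top"); s=manip.grab_frame("side")
print("cams",cam(t)[1],cam(s)[1])
T=lambda x,y:((x+.5)/4-.5+140,(y+.5)/4-.5+210)
S=lambda x,y:((x-400+.5)/4-.5+162,(y+.5)/4-.5+240)
for n,a,b in(("knob",(183,289),(609,156)),("hl",(69,131),(440,141)),("hr",(336,134),(701,72)),("bl",(70,55),(422,98)),("br",(344,55),(688,38)),("fl",(50,334),(484,270)),("fr",(340,337),(768,190))):
    p=two(t,T(*a),s,S(*b)); print(n,np.round(p[0],4),round(p[1],4))
L=plane(t,*T(69,131),.112);Rr=plane(t,*T(336,134),.112);print(L,Rr)
L=plane(t,*T(70,55),.11);Rr=plane(t,*T(344,55),.11);print(L,Rr)
E
```

```text
cams [ 0.55297565 -0.090855    1.05751408] [-0.26211266  0.26833981  0.89127287]
knob [0.4868 0.1138 0.1545] 0.0005
hl [0.5712 0.1902 0.1174] 0.0016
hr [0.5727 0.0383 0.1164] 0.0027
bl [0.6145 0.1924 0.1135] 0.0028
br [0.6177 0.0348 0.1052] 0.0072
fl [0.4582 0.1911 0.1286] 0.0029
fr [0.4606 0.0338 0.1238] 0.0032
[0.57159014 0.1925925  0.112     ] [0.57330166 0.0401982  0.112     ]
[0.61521067 0.19479792 0.11      ] [0.61878746 0.03748211 0.11      ]
```

```bash
cat >> h.py <<'E'
from scipy.spatial.transform import Rotation as Ro
def shift(pos,rpy,p0=None,r0=None):
    o=manip.observe(); p0=o["tool_pos"] if p0 is None else p0; r0=o["eef_rot"] if r0 is None else r0
    A=Ro.from_euler("xyz",r0,degrees=True); B=Ro.from_euler("xyz",rpy,degrees=True)
    return np.round(A.inv().apply(np.array(pos)-p0)*100,2),np.round((A.inv()*B).as_rotvec(degrees=True),1)
E
python3 - <<'E'
from h import *
for p,y in(((.31,-.39,.33),10),((.40,-.22,.33),1),((.487,.0,.30),1),((.487,.114,.26),1)): print(shift(p,(180,0,y)))
E
```

```text
(array([ 12.21, -19.19,  -9.9 ]), array([-0. , -0. , 14.3]))
(array([ 27.41, -30.98,  -9.89]), array([-0. ,  0. , 23.3]))
(array([ 44.39, -47.46,  -6.87]), array([-0. ,  0. , 23.3]))
(array([ 49.07, -57.84,  -2.86]), array([-0. ,  0. , 23.3]))
```

Careful with the scale: shifts go in shares of 80 cm and turns go in shares of 360 degrees. That gives: -31 cm / 80 = -0.3875, -9.9 cm / 80 = -0.1238, 23.3 degrees / 360 = 0.0647.

Emit:
drive_tool --pt "0.1525 -0.24 -0.1238 0 0 0.0389 8.5" --pt "0.1525 -0.24 -0.1238 0 0 0.0389 8.5" --pt "0.1525 -0.24 -0.1238 0 0 0.0389 8.5" --pt "0.1525 -0.24 -0.1238 0 0 0.0389 8.5" --pt "0.1525 -0.24 -0.1238 0 0 0.0389 8.5" --pt "0.1525 -0.24 -0.1238 0 0 0.0389 8.5" --pt "0.3425 -0.3875 -0.1238 0 0 0.0647 4.5" --pt "0.3425 -0.3875 -0.1238 0 0 0.0647 4.5" --pt "0.3425 -0.3875 -0.1238 0 0 0.0647 4.5" --pt "0.3425 -0.3875 -0.1238 0 0 0.0647 4.5"

```text
time: 1.13
tool_pos: [0.3867, -0.2436, 0.3308]
eef_rot: [179.9, -0.1, 0.9]
force: [1.8, -0.4, 0.2]
opening: 0.045
gripper_force: 0.0
```

To row units: -35.6 cm / 80 = -0.445, 10.6 cm / 80 = 0.1325.

Emit:
drive_tool --pt "0.1325 -0.445 0.0875 0 0 0 4.5" --pt "0.1325 -0.445 0.0875 0 0 0 4.5" --pt "0.1325 -0.445 0.0875 0 0 0 4.5" --pt "0.1325 -0.445 0.0875 0 0 0 4.5" --pt "0.1325 -0.445 0.0875 0 0 0 4.5" --pt "0.1325 -0.445 0.0875 0 0 0 4.5" --pt "0.1325 -0.445 0.0875 0 0 0 4.5" --pt "0.1325 -0.445 0.0875 0 0 0 4.5" --pt "0.1325 -0.445 0.0875 0 0 0 4.5" --pt "0.1325 -0.445 0.0875 0 0 0 4.5"

```text
time: 1.97
tool_pos: [0.4859, 0.1178, 0.2587]
eef_rot: [-179.9, 0.1, 1.3]
force: [-1.3, 0.3, 0.2]
opening: 0.045
gripper_force: 0.0
```

```bash
python3 - <<'E'
from h import *
o=manip.observe(); print(o["tool_pos"],o["eef_rot"],shift((.487,.114,.1545-.0187+.002),(180,0,1)))
w=manip.grab_frame("wrist"); im=w["img"].copy()
for P in ([.487,.114,.1545],[.572,.1155,.111],[.652,-.104,.058]):
    q=proj(w,P)[0]; print(q); cv2.drawMarker(im,tuple(int(v) for v in q),(0,0,255),0,12)
cv2.imwrite("pics/w1.png",im)
E
```

```text
[0.4858851  0.11776242 0.25865655] [-1.79850746e+02  1.24861459e-01  1.33926296e+00] (array([ 0.13,  0.41, 12.08]), array([-0.1,  0.1,  0.3]))
[285.29297475 205.52932213]
[285.90763279  87.84038315]
[538.2348025   -1.89288583]
```

View pics/w1.png

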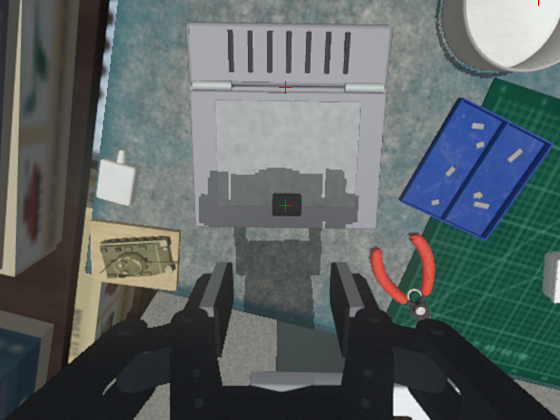

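The wrist view confirms the knob at (287,205) and the hinge at (288,87), matching my estimates. I'll descend and grip.

To row units: 12 cm / 80 = 0.15, 11 cm / 80 = 0.1375, 0.3 degrees / 360 = 0.0008.

Emit:
drive_tool --pt "0.0013 0.0063 0.05 0 0 0.0008 4.5" --pt "0.0013 0.0063 0.1 0 0 0.0008 4.5" --pt "0.0013 0.0063 0.1375 0 0 0.0008 4.5" --pt "0.0013 0.0063 0.15 0 0 0.0008 4.5" --pt "0.0013 0.0063 0.15 0 0 0.0008 1.8" --pt "0.0013 0.0063 0.15 0 0 0.0008 1.8" --pt "0.0013 0.0063 0.15 0 0 0.0008 1.8" --pt "0.0013 0.0063 0.15 0 0 0.0008 1.8" --pt "0.0013 0.0063 0.15 0 0 0.0008 1.8" --pt "0.0013 0.0063 0.15 0 0 0.0008 1.8"

```text
time: 2.85
tool_pos: [0.4864, 0.1138, 0.1413]
eef_rot: [-179.0, 0.1, 0.5]
force: [-0.5, 23.8, -6.1]
opening: 0.0208
gripper_force: 60.1
```

```bash
python3 - <<'E'
from h import *
o=manip.observe(); p=o["tool_pos"]; print(p,o["eef_rot"],o["opening"],o["gripper_force"])
h=np.array([.572,.1153,.111]); a0=np.radians(8)
off=p-(h+[-.09*np.cos(a0)+.031*np.sin(a0),0,.09*np.sin(a0)+.031*np.cos(a0)]);print(off)
for d in np.arange(14,105,6):
    a=np.radians(d); k=h+[-.09*np.cos(a)+.031*np.sin(a),0,.09*np.sin(a)+.031*np.cos(a)]+off
    k[1]=p[1]+np.sin(np.radians(1))*(k[0]-p[0])
    print(d,shift(k,o["eef_rot"])[0])
E
```

```text
[0.48640876 0.1138295  0.14132873] [-1.79041488e+02  7.63654082e-02  4.53340940e-01] 0.02076289501901935 60.14209806919098
[-0.00078148 -0.0014705  -0.01289516]
14 [ 0.5  -0.02 -0.86]
20 [ 1.08 -0.04 -1.67]
26 [ 1.75 -0.06 -2.41]
32 [ 2.49 -0.08 -3.08]
38 [ 3.29 -0.09 -3.66]
44 [ 4.16 -0.11 -4.16]
50 [ 5.07 -0.12 -4.57]
56 [ 6.01 -0.14 -4.88]
62 [ 6.99 -0.15 -5.09]
68 [ 7.98 -0.16 -5.19]
74 [ 8.97 -0.17 -5.19]
80 [ 9.97 -0.18 -5.09]
86 [10.94 -0.19 -4.88]
92 [11.89 -0.19 -4.58]
98 [12.8  -0.19 -4.17]
104 [13.66 -0.19 -3.68]
```

To row units: 6 cm / 80 = 0.075, 5.1 cm / 80 = 0.0638.

Emit:
drive_tool --pt "0.0025 -0.0013 -0.005 0 0 0 1.8" --pt "0.0063 -0.0013 -0.0113 0 0 0 1.8" --pt "0.0138 -0.0013 -0.0213 0 0 0 1.8" --pt "0.0225 -0.0013 -0.03 0 0 0 1.8" --pt "0.0313 -0.0025 -0.0388 0 0 0 1.8" --pt "0.0413 -0.0025 -0.0463 0 0 0 1.8" --pt "0.0525 -0.0025 -0.0525 0 0 0 1.8" --pt "0.0638 -0.0025 -0.0575 0 0 0 1.8" --pt "0.075 -0.0025 -0.0613 0 0 0 1.8" --pt "0.075 -0.0025 -0.0613 0 0 0 1.8"

```text
time: 3.68
tool_pos: [0.5462, 0.1145, 0.1897]
eef_rot: [-179.3, 0.3, 0.5]
force: [-1.4, 13.7, -5.4]
opening: 0.0205
gripper_force: 60.5
```

```bash
python3 - <<'E'
from h import *
s=manip.grab_frame("side"); cv2.imwrite("pics/s2.png",cv2.resize(s["img"][150:350,100:320],None,fx=2.5,fy=2.5))
E
```

```text
(no output)
```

View pics/s2.png

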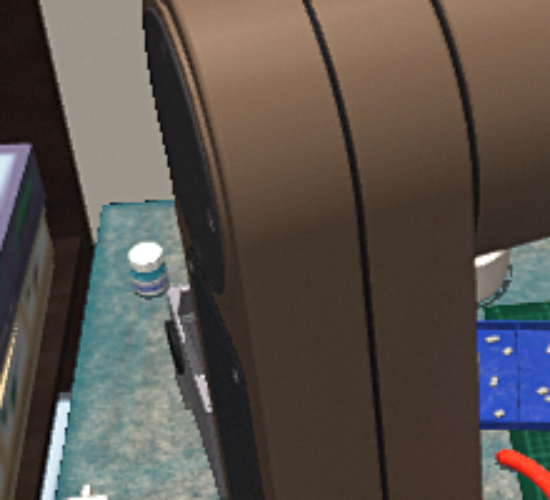

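The side view is blocked by the arm, but position and force match the hinge arc, so I'll carry on.

To row units: 7.6 cm / 80 = 0.095, 6.8 cm / 80 = 0.085.

Emit:
drive_tool --pt "0.0125 -0.0013 -0.0025 0 0 0 1.8" --pt "0.025 -0.0013 -0.0038 0 0 0 1.8" --pt "0.0375 -0.0013 -0.0038 0 0 0 1.8" --pt "0.05 -0.0013 -0.0025 0 0 0 1.8" --pt "0.0613 -0.0013 0 0 0 0 1.8" --pt "0.0738 -0.0013 0.0038 0 0 0 1.8" --pt "0.085 -0.0013 0.0088 0 0 0 1.8" --pt "0.095 -0.0013 0.015 0 0 0 1.8" --pt "0.095 -0.0013 0.015 0 0 0 1.8" --pt "0.095 -0.0013 0.015 0 0 0 1.8"

```text
time: 4.57
tool_pos: [0.6246, 0.1153, 0.1811]
eef_rot: [-179.5, -0.2, 0.6]
force: [-1.0, 10.1, 1.3]
opening: 0.0199
gripper_force: 58.5
```

```bash
python3 - <<'E'
from h import *
t=manip.grab_frame("wrist"); cv2.imwrite("pics/w2.png",t["img"])
E
```

```text
(no output)
```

View pics/w2.png

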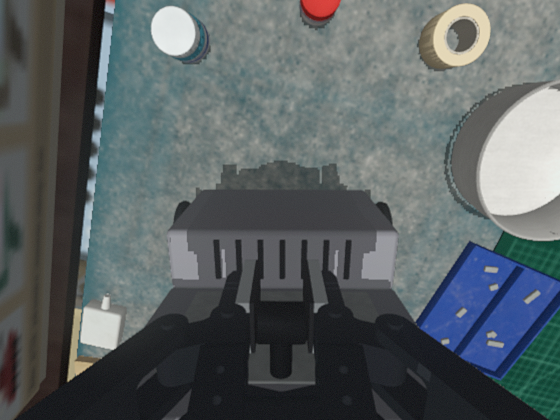

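The wrist view shows the barrel still pinched at (282,325) and the flap leaning back over the housing vents. I'll release and rise.

To row units: -11 cm / 80 = -0.1375, -8 cm / 80 = -0.1.

Emit:
drive_tool --pt "0 0 0 0 0 0 5" --pt "0 0 0 0 0 0 5" --pt "0 0 0 0 0 0 5" --pt "0 0 -0.0375 0 0 0 5" --pt "0 0 -0.0875 0 0 0 5" --pt "0 0 -0.1375 0 0 0 5" --pt "0 0 -0.1375 0 0 0 5" --pt "-0.05 0 -0.1375 0 0 0 5" --pt "-0.1 0 -0.1375 0 0 0 5" --pt "-0.1375 0 -0.1375 0 0 0 5"

```text
time: 5.45
tool_pos: [0.5118, 0.1099, 0.2877]
eef_rot: [180.0, 0.0, 0.6]
force: [-0.5, -0.2, 0.7]
opening: 0.0497
gripper_force: 0.0
```

To row units: -2 cm / 80 = -0.025.

Emit:
drive_tool --pt "-0.025 0 0 0 0 0 5" --pt "-0.025 0 0 0 0 0 5" --pt "-0.025 0 0 0 0 0 5"

```text
time: 5.7
tool_pos: [0.4935, 0.11, 0.2886]
eef_rot: [180.0, -0.2, 0.6]
force: [-0.1, 0.2, 0.4]
opening: 0.0498
gripper_force: 0.0
```

```bash
python3 - <<'E'
from h import *
o=manip.observe(); print(o["tool_pos"],o["eef_rot"],shift((.514,.1145,.075),(180,0,1)))
w=manip.grab_frame("wrist"); im=w["img"].copy()
for P in ([.514,.1145,.106],[.497,.1145,.106],[.531,.1145,.106]):
    q=proj(w,P)[0]; print(q); cv2.drawMarker(im,tuple(int(v) for v in q),(0,0,255),0,8)
cv2.imwrite("pics/w3.png",im)
E
```

```text
[0.49346481 0.10996219 0.28864519] [179.97920655  -0.18628854   0.64933285] (array([ 1.99, -0.44, 21.37]), array([ 0. , -0.2, -0.4]))
[275.73521103 161.50002979]
[275.61902102 178.74800332]
[275.85525921 143.67932514]
```

View pics/w3.png

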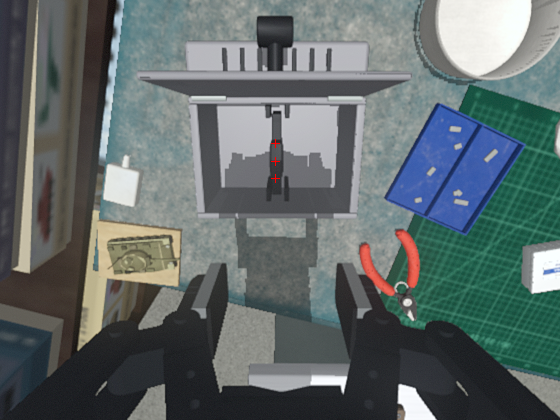

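The wrist view shows the flap open, the pocket exposed, and the plate's tab at (277,161), where my markers predicted it. I'll descend onto the tab.

To row units: 21.4 cm / 80 = 0.2675, 21.2 cm / 80 = 0.265, -0.4 degrees / 360 = -0.0011.

Emit:
drive_tool --pt "0.025 -0.005 0.0375 0 0 -0.0011 5" --pt "0.025 -0.005 0.0875 0 0 -0.0011 5" --pt "0.025 -0.005 0.1375 0 0 -0.0011 5" --pt "0.025 -0.005 0.1875 0 0 -0.0011 5" --pt "0.025 -0.005 0.225 0 0 -0.0011 5" --pt "0.025 -0.005 0.25 0 0 -0.0011 5" --pt "0.025 -0.005 0.265 0 0 -0.0011 5" --pt "0.025 -0.005 0.2675 0 0 -0.0011 5" --pt "0.025 -0.005 0.2675 0 0 -0.0011 5"

```text
time: 6.5
tool_pos: [0.5141, 0.1145, 0.0732]
eef_rot: [180.0, 0.0, 1.1]
force: [0.5, -0.2, 0.4]
opening: 0.05
gripper_force: 0.0
```

Emit:
drive_tool --pt "0 0 0 0 0 0 0.8" --pt "0 0 0 0 0 0 0.8" --pt "0 0 0 0 0 0 0.8" --pt "0 0 0 0 0 0 0.8" --pt "0 0 0 0 0 0 0.8" --pt "0 0 0 0 0 0 0.8" --pt "0 0 0 0 0 0 0.8"

```text
time: 7.08
tool_pos: [0.5149, 0.1148, 0.0753]
eef_rot: [-180.0, -0.2, 1.1]
force: [0.1, -0.3, 6.9]
opening: 0.011
gripper_force: 59.1
```

To row units: -16 cm / 80 = -0.2, -15 cm / 80 = -0.1875.

Emit:
drive_tool --pt "0 0 -0.0125 0 0 0 0.8" --pt "0 0 -0.0375 0 0 0 0.8" --pt "0 0 -0.0625 0 0 0 0.8" --pt "0 0 -0.1 0 0 0 0.8" --pt "0 0 -0.1375 0 0 0 0.8" --pt "0 0 -0.1625 0 0 0 0.8" --pt "0 0 -0.1875 0 0 0 0.8" --pt "0 0 -0.2 0 0 0 0.8" --pt "0 0 -0.2 0 0 0 0.8" --pt "0 0 -0.2 0 0 0 0.8"

```text
time: 7.92
tool_pos: [0.513, 0.1147, 0.2331]
eef_rot: [180.0, 0.0, 1.1]
force: [-0.2, -0.2, -2.4]
opening: 0.0111
gripper_force: 58.4
```

```bash
python3 - <<'E'
from h import *
o=manip.observe(); print(o["tool_pos"],o["eef_rot"],o["opening"])
for p,y in(((.515,-.03,.235),1),((.58,-.104,.23),45),((.651,-.104,.2),90)): print(shift(p,(180,0,y)))
w=manip.grab_frame("wrist"); cv2.imwrite("pics/w4.png",w["img"])
E
```

```text
[0.51302273 0.11465295 0.2330709 ] [1.79997469e+02 1.08050020e-02 1.08687141e+00] 0.01113123829773587
(array([-0.08, 14.47, -0.19]), array([0. , 0. , 0.1]))
(array([ 6.28, 21.99,  0.31]), array([ -0. ,   0. , -43.9]))
(array([13.38, 22.12,  3.31]), array([ -0. ,   0. , -88.9]))
```

View pics/w4.png

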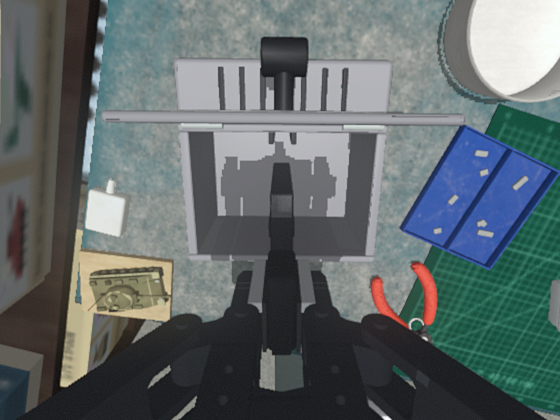

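The plate is hanging in the fingers at (282,200), clear of the pocket, and the flap is still open. I'll carry it sideways, then over the pot.

To row units: 22 cm / 80 = 0.275, 21 cm / 80 = 0.2625, -45 degrees / 360 = -0.125.

Emit:
drive_tool --pt "0 0.025 0 0 0 0 0.8" --pt "0 0.0625 0 0 0 0 0.8" --pt "0 0.1 0 0 0 0 0.8" --pt "0 0.1375 0 0 0 -0.0167 0.8" --pt "0.0063 0.175 0 0 0 -0.0361 0.8" --pt "0.0188 0.2125 0 0 0 -0.0556 0.8" --pt "0.0375 0.2438 0 0 0 -0.0722 0.8" --pt "0.0625 0.2625 0 0 0 -0.0889 0.8" --pt "0.0875 0.275 0 0 0 -0.1056 0.8" --pt "0.1063 0.275 0 0 0 -0.125 0.8"

```text
time: 8.8
tool_pos: [0.6025, -0.1059, 0.2304]
eef_rot: [-179.8, 0.1, 46.2]
force: [-0.4, 0.2, 0.3]
opening: 0.0112
gripper_force: 58.5
```

```bash
python3 - <<'E'
from h import *
print(shift((.651,-.104,.18),(180,0,90)))
E
```

```text
(array([3.5 , 3.39, 5.02]), array([ -0.2,   0. , -43.8]))
```

To row units: 5.5 cm / 80 = 0.0688, 3.5 cm / 80 = 0.0438, -44 degrees / 360 = -0.1222.

Emit:
drive_tool --pt "0.0125 0.0125 0 0 0 -0.0167 0.8" --pt "0.025 0.025 0 0 0 -0.0333 0.8" --pt "0.0375 0.0375 0 0 0 -0.05 0.8" --pt "0.0438 0.0425 0 0 0 -0.0694 0.8" --pt "0.0438 0.0425 0 0 0 -0.0889 0.8" --pt "0.0438 0.0425 0 0 0 -0.1056 0.8" --pt "0.0438 0.0425 0.0125 0 0 -0.1222 0.8" --pt "0.0438 0.0425 0.0375 0 0 -0.1222 0.8" --pt "0.0438 0.0425 0.0563 0 0 -0.1222 0.8" --pt "0.0438 0.0425 0.0688 0 0 -0.1222 0.8"

```text
time: 9.63
tool_pos: [0.6491, -0.1014, 0.1734]
eef_rot: [-179.6, -0.1, 90.1]
force: [0.1, -0.6, 0.3]
opening: 0.0107
gripper_force: 58.4
```

Emit:
drive_tool --pt "0 0 0 0 0 0 0.8" --pt "0 0 0 0 0 0 0.8" --pt "0 0 0 0 0 0 0.8"

```text
time: 9.88
tool_pos: [0.6515, -0.1022, 0.1787]
eef_rot: [180.0, 0.0, 90.1]
force: [-0.0, 0.4, -0.9]
opening: 0.011
gripper_force: 58.4
```

```bash
python3 - <<'E'
from h import *
o=manip.observe(); print(o["tool_pos"],o["eef_rot"],o["opening"],o["force"])
s=manip.grab_frame("side"); w=manip.grab_frame("wrist");t=manip.grab_frame("top")
cv2.imwrite("pics/f.png",np.hstack([cv2.resize(s["img"][140:340,120:320],(400,400)),cv2.resize(w["img"],(400,400))]))
E
```

```text
[ 0.65154137 -0.102169    0.17872074] [1.79972315e+02 9.24562008e-03 9.00811614e+01] 0.011001893493341144 [-0.01136897  0.36891048 -0.93224654]
```

View pics/f.png

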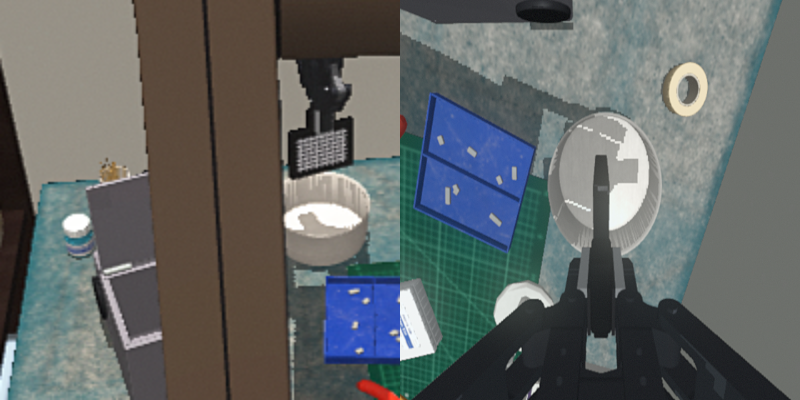

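The left half (side view) shows the plate hanging upright over the pot at (322,150), its mesh face towards the robot and the flap still open. The right half (wrist view) shows it centred over the pot at (603,185). I'll hand in.

```bash
python3 -c "
from rig import manip
print(manip.sign_off())"
```

```text
the job is handed in; nothing more can be done
None
```

I handed the job in with the flap open and the gripper holding the plate upright over the middle of the pot, its lower edge about 11 cm above the worktop and its mesh face towards the robot; no verdict was returned.

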